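Seat the parts jar and snug its lid

ROBOT

A 6-joint arm with a two-finger parallel gripper is mounted at the origin on the work surface. World frame = base frame: x ahead of the robot, y to its left, z up, the work surface at z = 0. Lengths are in m, angles in rad, forces in N, time in s.
With the tool pointing down it reaches from about 0.275 to 0.85 m from the base axis. Payload 5.2 kg.
Tool frame: the origin (TCP) lies at the very end of the fingers, on their centre line; the grasp point (between the pads) lies 19 mm behind it; z points along the fingers, y is the direction in which the jaws open and shut (so a half turn about z gives the same grasp; the last joint's range is limited). The gripper opens to 85 mm and grips with 20 to 120 N. Pads are 22 mm wide; open, the fingers measure 114 mm over their backs; the gripper's body (76 mm by 85 mm) begins 54 mm behind the grasp point. The pads swing forward as they close: fully open they stand 13 mm farther back than shut.
Start: joints at [-1.42, 0.259, 1.535, -0, 1.348, -0.203], TCP at [0.191, -0.516, 0.231] pointing down, gripper open.
Joint ranges: [-3.14, 3.14], [-0.91, 2.08], [0.19, 2.58], [-1.22, 4.36], [0.22, 2.71], [-3.12, 3.12]. Speed limits (rad/s): [2.57, 2.57, 3.14, 3.14, 3.14, 3.14].

INTERFACE

Orientations are given as a unit quaternion [x, y, z, w].
In Python, from station import ctrl gives the robot as it stands. The module is installed in compiled form; this text tells all that it offers.
- The arm moves only by the tool servo_tool, never from a script. Its argument "targets" is text: rows parted by semicolons, each of 7 numbers parted by spaces: the shift along the tool's x, y, z each as a share of 0.4 m, from -1 to 1, then the turn, a rotation vector about the tool's x, y, z each as a share of pi rad, from -1 to 1, then the opening, from -1 (shut) to 1 (fully open). In form: tx ty tz wx wy wz gripper; .... A call has 1 to 8 rows; each row is the pose to reach, as a shift and turn from the pose measured when the call began, along the tool's axes at that moment, turning the shorter way round; what a row does not reach only later rows make up. A row lasts 1/10 s, in which the tool goes at most 50 mm and 8.59 degrees, less where a joint would pass 70% of its speed; a pose out of reach is approached as far as the arm can. A call with a number of a shift or a turn outside -1 to 1 is refused whole. A call with a gripper value outside its range is refused whole. The fingers move at their own pace and stop on an object; "squeeze" is the grip in N (left out, the last holds). Time passes only in rows, so rows that repeat a pose let the fingers close. It gives the time, the measured TCP pose, the force and the opening at its end, in the units of the state.
- ctrl.get_state(): the state, without advancing time (a new reading comes with each control period).
- ctrl.snapshot(name): name is "side" or "top" or "wrist"; returns the picture (420x560x3 uint8, blue, green, red); there is no depth.
- ctrl.camera_info(name): a dict with "intrinsics" (3x3 intrinsics, pixels), "distortion" ([k1, k2, p1, p2, k3] as OpenCV has them; the pictures are not rectified), "pose" (4x4, takes a point from camera to world coordinates); the wrist camera has in their place "tool_from_camera" (4x4, takes a point from camera to tool coordinates, whose origin is the TCP and whose axes are the flange's). Camera axes: x right, y down, z forward; pixel columns grow to the right and rows downward; lengths in m; the calibration is good to about 2 mm. A picture is of the moment at which its call begins: read the wrist's pose just before it. camera_info takes no time and is no camera call.
- ctrl.sign_off(): hands the job in, once; it reports no verdict.
The state is a dict: "clock": time; "qpos": joint angles; "qvel": joint speeds; "joint_efforts": joint torques, N m; "tcp_pos": TCP position; "tool_rot": TCP orientation; "wrist_force": force on the tool from outside, world axes, zero at the start; "torque": the same for the moment, N m; "opening": finger opening in m.
Only numpy, scipy, OpenCV 4.12 (cv2) and the standard library are available. Lean on these libraries where they do the work, as an engineer would, in place of code of your own. Each camera call takes 0.05 s, during which the arm holds its last target.

TASK

Put the square white jar with the orange hexagonal lid upright into the blue holder on the base plate, fully down, and then screw its lid down (clockwise) until it is snug on the seal: stop once it clearly stiffens, and never overtighten it, or the seal is crushed. Let go and leave everything else on the table where it is.

Things in the scene. Friction and masses are not known exactly. Their poses are not given: they have to be found in the camera images.
- jar: Loose jar, 0.3 kg: square white body 48 x 48 mm with a thin grey band, 52 mm tall, round neck 36 mm across, orange lid on top. Origin: centre of its underside; z up, x and y square to its sides (any quarter turn fits the holder). It can be carried by its lid. On the open table it spins along with its lid; in the holder it has only about 3 degrees of play.
- lid: Orange hexagonal lid, captive on the jar's thread, 44 mm across its flats, 24 mm tall. Origin: its centre, half-way up, at first 79 mm above the jar's underside; z up along the screw axis, x square to one flat (white line on top). Gripped across two opposite flats from above; 15 mm of clear neck below it. Clockwise from above lowers it 1.9 mm per rad. Torque: see lid_top.
- socket (a point): Centre of the pocket's floor in the blue holder, 16 mm above the table; the jar's underside belongs here. Pocket 51 x 51 mm, 18 mm deep, slightly flared rim; z up, x and y square to its walls. Fixed on a grey-green plate (240 x 180 x 12 mm, centre 30 mm along this +x) with a yellow bracket 97 mm tall 115 mm along +x and 60 mm along +y of this point.
- pot: Bystander: loose clear round pot with a blue cap, 42 mm across, 60 mm tall. Origin: underside centre. Leave alone.
- driver: Bystander: loose screwdriver with a red handle, 190 mm long, lying. Leave alone.
- wheel: Bystander: loose black rubber wheel lying flat, 48 mm across, 14 mm thick. Leave alone.
- marker: Bystander: loose green marker pen, 120 mm long, lying. Leave alone.
- strip: Bystander: loose perforated steel strip, 100 x 12.5 x 4 mm, lying. Leave alone.
- lid_top (a point): Centre of the lid's top face, 12 mm above the lid's centre. Torque to turn the lid clockwise: about 0.12 N m of drag for an unknown 0.6 to 2.7 rad until it meets the hidden elastic seal, then climbing by about 0.9 N m per rad. It is snug from 0.3 to 0.65 N m (aim for 0.45); above 0.8 N m the seal is crushed. Let go, a snug lid eases back a little (up to 0.5 rad) and then holds.
There are look-alikes about, which are no part of the job. There is more than one size of the jar; the job needs the largest.

How it is judged:
By the outcome, as a careful person would: the job done as asked, in the order asked, and still so for the second after the job is handed in, with the robot touching nothing.
It also fails if it takes over 72 s, if anything falls off the work surface, if the arm or the gripper's body presses on something with over 40 N, if the wrist force passes 120 N, or if a joint passes its speed limit or range.

## Working session

There is one attempt and no reset: what is moved stays moved. The work goes in short steps, Python scripts to look and compute and a tool call to move; the robot and the scene stay as the last step left them, time stands still between calls to the robot, and variables do not carry over. Pictures are saved under pics/ and viewed, and the job is handed in when it is done.

Besides the shell and the picture viewer there is one more tool, called after "Request:" by a JSON object that holds its "name" and its "arguments". servo_tool: Moves the arm, as the interface text tells. Its arguments: {"type":"object","properties":{"targets":{"type":"string"},"squeeze":{"type":"number"}},"required":["targets"]}

```bash
mkdir -p pics; cat > h.py <<'E'
import numpy as np, cv2
from station import ctrl
from scipy.spatial.transform import Rotation as R
def snap(n,f,crop=None,s=1):
    im=np.array(ctrl.snapshot(n))
    np.save('pics/'+f+'.npy',im)
    if crop: im=im[crop[1]:crop[3],crop[0]:crop[2]]
    if s!=1: im=cv2.resize(im,None,fx=s,fy=s,interpolation=cv2.INTER_CUBIC)
    cv2.imwrite('pics/'+f+'.png',im)
def crop(f,out,c,s):
    im=np.load('pics/'+f+'.npy')[c[1]:c[3],c[0]:c[2]]
    cv2.imwrite('pics/'+out+'.png',cv2.resize(im,None,fx=s,fy=s,interpolation=cv2.INTER_CUBIC))
def pose(n):
    i=ctrl.camera_info(n)
    if n=='wrist':
        s=ctrl.get_state();T=np.eye(4);T[:3,:3]=R.from_quat(s['tool_rot']).as_matrix();T[:3,3]=s['tcp_pos']
        P=T@np.array(i['tool_from_camera'])
    else: P=np.array(i['pose'])
    return np.array(i['intrinsics']),np.array(i['distortion']),P
def pix2z(n,uv,z,kdp=None):
    K,d,P=kdp or pose(n)
    q=cv2.undistortPoints(np.array(uv,float).reshape(-1,1,2),K,d).reshape(-1,2)
    r=np.c_[q,np.ones(len(q))]@P[:3,:3].T
    return P[:3,3]+r*((z-P[2,3])/r[:,2])[:,None]
def proj(n,X,kdp=None):
    K,d,P=kdp or pose(n); Q=np.linalg.inv(P)
    rv=cv2.Rodrigues(Q[:3,:3])[0]
    return cv2.projectPoints(np.array(X,float).reshape(-1,1,3),rv,Q[:3,3],K,d)[0].reshape(-1,2)
def move_to(p,yaw=None):
    "print tool-frame shift shares to world pos p; yaw=desired tool-y angle mod pi, tool down"
    s=ctrl.get_state();Rm=R.from_quat(s['tool_rot'])
    t=Rm.inv().apply(np.array(p)-s['tcp_pos'])/0.4
    ty=Rm.as_matrix()[:,1]; a=np.arctan2(ty[1],ty[0])
    best=None
    if yaw is None: yaw=a
    D=(yaw-a+np.pi/2)%np.pi-np.pi/2
    for k in (0,np.pi,-np.pi):
        y=a+D+k
        M=np.array([[np.sin(y),np.cos(y),0],[-np.cos(y),np.sin(y),0],[0,0,-1]]).T
        M=np.stack([[np.sin(y),-np.cos(y),0],[np.cos(y),np.sin(y),0],[0,0,-1]],1)
        if np.linalg.det(M)<0: M[:,0]*=-1
        w=(Rm.inv()*R.from_matrix(M)).as_rotvec()/np.pi
        print('shift',np.round(t,4),'rot',np.round(w,4),'q6',round(s['qpos'][5],3))
def st():
    s=ctrl.get_state()
    for k in s: print(k,np.round(s[k],4))
E
python3 - <<'E'
from h import *
snap('top','top0');snap('side','side0');snap('wrist','wr0');st()
for n in('top','side'):print(pose(n))
print(ctrl.camera_info('wrist'))
E
```

```text
clock 0.15
qpos [-1.4198  0.2592  1.5358 -0.      1.348  -0.2028]
qvel [ 0.0014 -0.0019 -0.0037 -0.0013  0.0003 -0.0014]
joint_efforts [ 2.60000e-03 -4.46386e+01 -2.90820e+01 -2.00000e-04  8.20000e-03
 -0.00000e+00]
tcp_pos [ 0.1905 -0.5155  0.2307]
tool_rot [ 9.844e-01  1.760e-01  0.000e+00 -7.000e-04]
wrist_force [ 0.4004 -0.643   0.1213]
torque [ 0.0045  0.0163 -0.0142]
opening 0.0852
(array([[546.59757484,   0.        , 271.96206021],
       [  0.        , 546.59757484, 194.28139326],
       [  0.        ,   0.        ,   1.        ]]), array([-0.07010042,  0.        ,  0.        ,  0.        ,  0.        ]), array([[-0.02037434, -0.99743418,  0.06862907,  0.52228414],
       [-0.99973008,  0.02109154,  0.00974191,  0.00738331],
       [-0.01116441, -0.06841206, -0.99759468,  1.29238412],
       [ 0.        ,  0.        ,  0.        ,  1.        ]]))
(array([[491.79681793,   0.        , 282.2450033 ],
       [  0.        , 491.79681793, 204.74784878],
       [  0.        ,   0.        ,   1.        ]]), array([-0.01553292,  0.        ,  0.        ,  0.        ,  0.        ]), arr
[... 162 characters left out ...]
89,  1.10844032],
       [ 0.        ,  0.        ,  0.        ,  1.        ]]))
{'intrinsics': array([[349.95730721,   0.        , 276.41450344],
       [  0.        , 349.95730721, 210.38141193],
       [  0.        ,   0.        ,   1.        ]]), 'distortion': array([-0.05620986,  0.        ,  0.        ,  0.        ,  0.        ]), 'tool_from_camera': array([[-5.87660634e-04, -9.53689343e-01, -3.00792773e-01,
         7.57760147e-02],
       [ 9.99999734e-01, -4.30718000e-04, -5.88077002e-04,
         1.03350491e-05],
       [ 4.31285908e-04, -3.00793039e-01,  9.53689342e-01,
        -1.43079771e-01],
       [ 0.00000000e+00,  0.00000000e+00,  0.00000000e+00,
         1.00000000e+00]])}
```

View pics/top0.png

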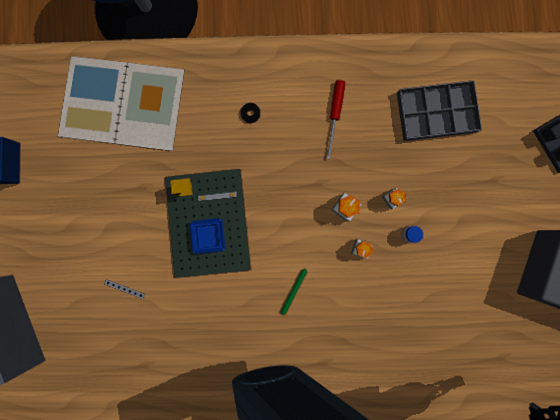

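View pics/side0.png

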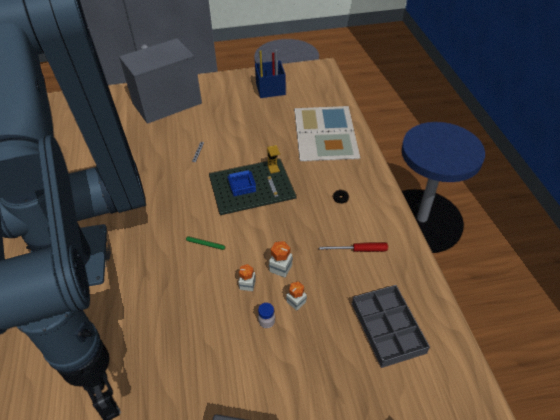

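View pics/wr0.png

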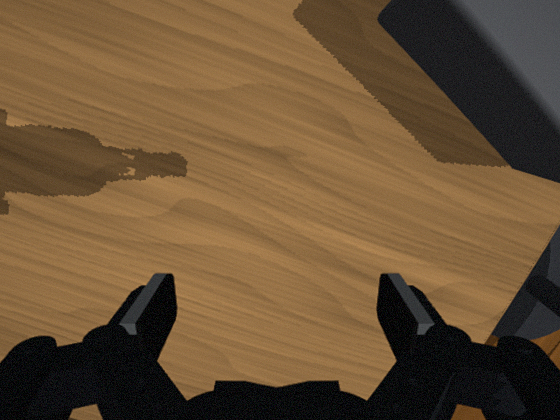

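The top view shows the largest jar at about (347,206), with smaller look-alikes at (396,198) and (363,249). The holder is at (207,237) and the bracket at (181,187). I'll enlarge both areas.

```bash
python3 - <<'E'
from h import *
crop('top0','c1',(310,170,440,265),6)
crop('top0','c2',(155,160,265,285),5)
crop('side0','c3',(200,140,330,330),4)
E
```

```text
(no output)
```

View pics/c1.png

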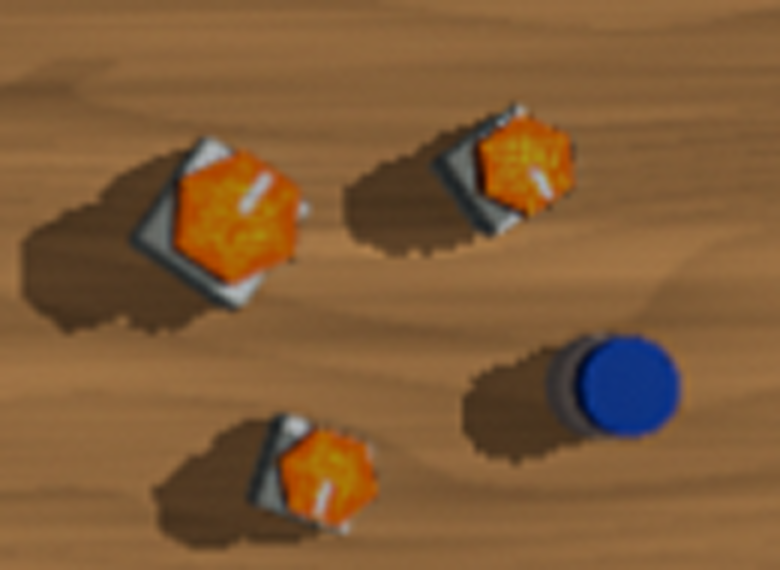

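View pics/c2.png

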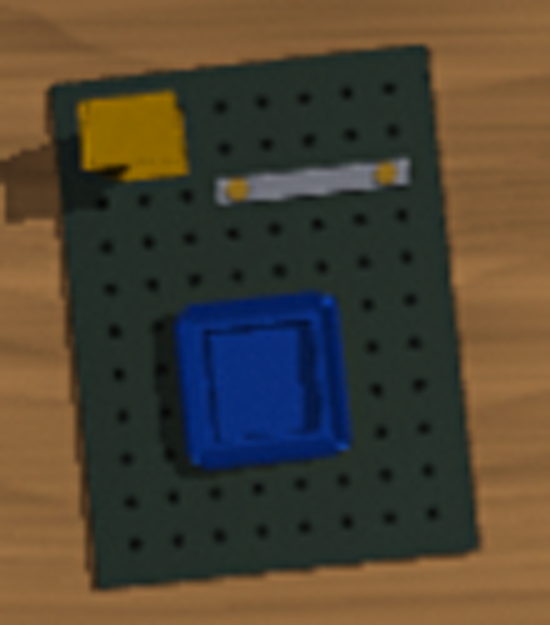

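View pics/c3.png

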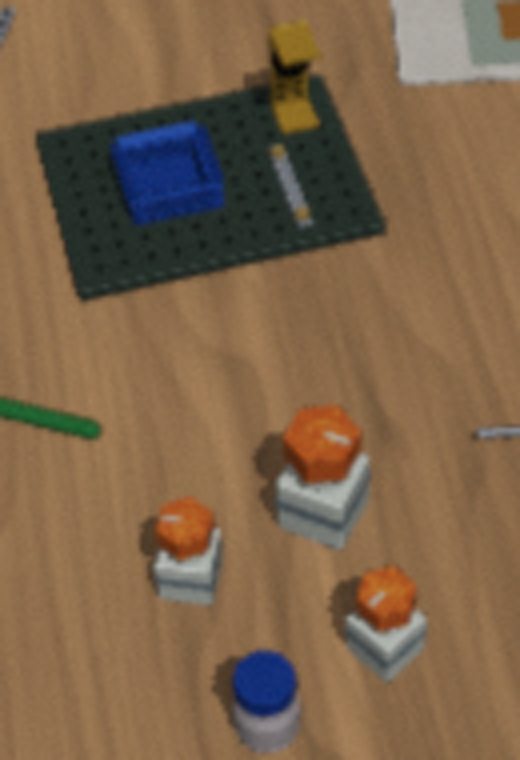

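```bash
python3 - <<'E'
from h import *
def P(l,off,s,z): return pix2z('top',(np.array(l)+.5)/s-.5+np.array(off),z)[:,:2]
hx=P([(242,150),(302,182),(297,248),(236,284),(175,247),(182,183)],(310,170),6,.091)
print('lid',hx.mean(0),np.linalg.norm(hx-hx.mean(0),axis=1))
a=np.degrees(np.arctan2(*(hx-hx.mean(0)).T[::-1])); print('vertex ang',a%60)
l=P([(245,208),(270,175)],(310,170),6,.091);print('line',np.degrees(np.arctan2(*(l[1]-l[0])[::-1])))
b=P([(210,138),(305,208),(237,305),(135,238)],(310,170),6,.052)
print('body',b.mean(0),[ (np.linalg.norm(v),np.degrees(np.arctan2(v[1],v[0]))%90) for v in np.roll(b,-1,0)-b])
pl=P([(50,88),(428,47),(478,548),(95,587)],(155,160),5,.012)
print('plate',pl.mean(0),[ (np.linalg.norm(v),np.degrees(np.arctan2(v[1],v[0]))%90) for v in np.roll(pl,-1,0)-pl])
h=P([(180,315),(335,292),(352,448),(198,468)],(155,160),5,.034)
print('holder',h.mean(0),[ (np.linalg.norm(v),np.degrees(np.arctan2(v[1],v[0]))%90) for v in np.roll(h,-1,0)-h])
E
```

```text
lid [ 0.57655292 -0.15074645] [0.02415107 0.02632531 0.024283   0.02509533 0.02623443 0.02403781]
vertex ang [55.69239102 56.75651397 59.49600332 55.78102253 54.79404708 58.88854001]
line -38.68864714232648
body [ 0.57597064 -0.14927403] [(np.float64(0.04458856550627711), np.float64(52.20616851242377)), (np.float64(0.04502300513018152), np.float64(53.37398815588355)), (np.float64(0.04602188417283048), np.float64(55.379359110359)), (np.float64(0.04756324637731467), np.float64(51.66992520381632))]
plate [0.54645487 0.17359604] [(np.float64(0.18004204332579463), np.float64(4.9303951820906775)), (np.float64(0.23602860958432892), np.float64(4.712315901197286)), (np.float64(0.18020290388607613), np.float64(4.780380862927601)), (np.float64(0.23555746405343), np.float64(4.67290272146576))]
holder [0.51635892 0.16922473] [(np.float64(0.07244624410709923), np.float64(7.2805608421951575)), (np.float64(0.07211910030985681), np.float64(5.371368826088656)), (np.float64(0.07156276770615765), np.float64(6.307402004925663)), (np.float64(0.07087970554226118), np.float64(6.060756397203585))]
```

```bash
python3 - <<'E'
from h import *
move_to([.40,-.30,.22],np.radians(0)); move_to([.577,-.151,.19])
E
```

```text
shift [ 0.6779 -0.3239  0.0273] rot [-3.000e-04 -4.000e-04 -3.874e-01] q6 -0.203
shift [ 0.6779 -0.3239  0.0273] rot [-4.000e-04  4.000e-04  6.126e-01] q6 -0.203
shift [ 0.6779 -0.3239  0.0273] rot [-4.000e-04  4.000e-04  6.126e-01] q6 -0.203
shift [ 1.2221 -0.52    0.1027] rot [-0.0004 -0.0001 -0.    ] q6 -0.203
shift [ 1.2221 -0.52    0.1027] rot [-1.e-04  7.e-04  1.e+00] q6 -0.203
shift [ 1.2221 -0.52    0.1027] rot [-1.e-04  7.e-04  1.e+00] q6 -0.203
```

Request:
{"name": "servo_tool", "arguments": {"targets": "0.678 -0.324 0.027 0 0 -0.38 1;0.678 -0.324 0.027 0 0 -0.38 1;0.678 -0.324 0.027 0 0 -0.38 1;0.678 -0.324 0.027 0 0 -0.38 1;0.678 -0.324 0.027 0 0 -0.38 1;0.678 -0.324 0.027 0 0 -0.38 1;0.678 -0.324 0.027 0 0 -0.38 1;0.678 -0.324 0.027 0 0 -0.38 1"}}

```text
clock: 0.95
tcp_pos: [0.4012, -0.2979, 0.2198]
tool_rot: [0.712, 0.703, 0.0, -0.001]
wrist_force: [-0.5, -0.2, -0.0]
opening: 0.0856
```

```bash
python3 - <<'E'
from h import *
st();move_to([.577,-.151,.19],np.radians(147-70)); 
E
```

```text
clock 0.95
qpos [-8.6290e-01  1.7750e-01  1.6685e+00  8.0000e-04  1.2975e+00 -8.5040e-01]
qvel [-3.7300e-02  2.4000e-03 -5.3000e-03 -6.2000e-03  6.0000e-04 -1.4279e+00]
joint_efforts [  1.4722 -39.3837 -28.2693   0.2051   0.0634   1.9366]
tcp_pos [ 0.4012 -0.2979  0.2198]
tool_rot [ 7.116e-01  7.026e-01  5.000e-04 -9.000e-04]
wrist_force [-0.4818 -0.2027 -0.0205]
torque [-0.0027 -0.0197  0.0006]
opening 0.0856
shift [0.3727 0.4349 0.075 ] rot [ 2.000e-04 -7.000e-04 -4.318e-01] q6 -0.85
shift [0.3727 0.4349 0.075 ] rot [-7.000e-04 -3.000e-04  5.682e-01] q6 -0.85
shift [0.3727 0.4349 0.075 ] rot [-7.000e-04 -3.000e-04  5.682e-01] q6 -0.85
```

Request:
{"name": "servo_tool", "arguments": {"targets": "0.373 0.435 0.075 0 0 -0.4 1;0.373 0.435 0.075 0 0 -0.4 1;0.373 0.435 0.075 0 0 -0.4 1;0.373 0.435 0.075 0 0 -0.4 1;0.373 0.435 0.075 0 0 -0.4 1;0.373 0.435 0.075 0 0 -0.4 1;0.373 0.435 0.075 0 0 -0.4 1;0.373 0.435 0.075 0 0 -0.4 1"}}

```text
clock: 1.75
tcp_pos: [0.5771, -0.1502, 0.1893]
tool_rot: [0.192, 0.981, 0.001, -0.001]
wrist_force: [-0.1, -0.1, 1.3]
opening: 0.0853
```

```bash
python3 - <<'E'
from h import *
move_to([.577,-.151,.19],np.radians(147)); 
E
```

```text
shift [-0.0006 -0.0019 -0.0018] rot [ 1.000e-03 -3.000e-04 -4.397e-01] q6 -1.627
shift [-0.0006 -0.0019 -0.0018] rot [-4.000e-04 -1.100e-03  5.603e-01] q6 -1.627
shift [-0.0006 -0.0019 -0.0018] rot [-4.000e-04 -1.100e-03  5.603e-01] q6 -1.627
```

Request:
{"name": "servo_tool", "arguments": {"targets": "0 0 0 0 0 -0.43 1;0 0 0 0 0 -0.43 1;0 0 0 0 0 -0.43 1;0 0 0 0 0 -0.43 1;0 0 0 0 0 -0.43 1;0 0 0 0 0 -0.43 1;0 0 0 0 0 -0.43 1;0 0 0 0 0 -0.43 1"}}

```text
clock: 2.55
tcp_pos: [0.5769, -0.1501, 0.1889]
tool_rot: [-0.395, 0.919, 0.002, -0.001]
wrist_force: [-0.3, 1.3, -0.3]
opening: 0.0853
```

Request:
{"name": "servo_tool", "arguments": {"targets": "0 0 0 0 0 -0.055 1;0 0 0 0 0 -0.055 1;0 0 0 0 0 -0.055 1"}}

```text
clock: 2.85
tcp_pos: [0.5767, -0.15, 0.1886]
tool_rot: [-0.472, 0.882, 0.002, -0.001]
wrist_force: [0.4, 0.6, 1.4]
opening: 0.0856
```

```bash
python3 - <<'E'
from h import *
move_to([.577,-.151,.19],np.radians(147)); 
s=ctrl.get_state(); print(s['qpos'],s['qvel'])
import pickle; pickle.dump(pose('wrist'),open('w1.pkl','wb'))
snap('wrist','w1')
E
```

```text
shift [ 0.0016 -0.0019 -0.0036] rot [ 0.0013  0.0003 -0.004 ] q6 -2.996
shift [ 0.0016 -0.0019 -0.0036] rot [ 5.00e-04 -2.10e-03  9.96e-01] q6 -2.996
shift [ 0.0016 -0.0019 -0.0036] rot [ 5.00e-04 -2.10e-03  9.96e-01] q6 -2.996
[-4.42460586e-01  3.72809500e-01  1.48073559e+00  1.60925460e-03
  1.29205375e+00 -2.99611678e+00] [ 4.41374700e-05 -1.48876062e-03 -1.46672275e-03  8.97381339e-04
  9.49963141e-04  3.00635608e-02]
```

View pics/w1.png

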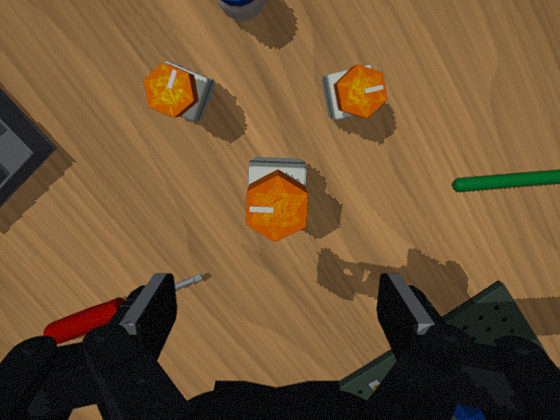

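The wrist view shows the big lid centred near (277,206), with two of its flats already nearly vertical in the picture, facing the fingers. The body's top edge is visible near row 160.

```bash
python3 - <<'E'
from h import *
crop('w1','w1c',(225,140,335,250),7)
E
```

```text
(no output)
```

View pics/w1c.png

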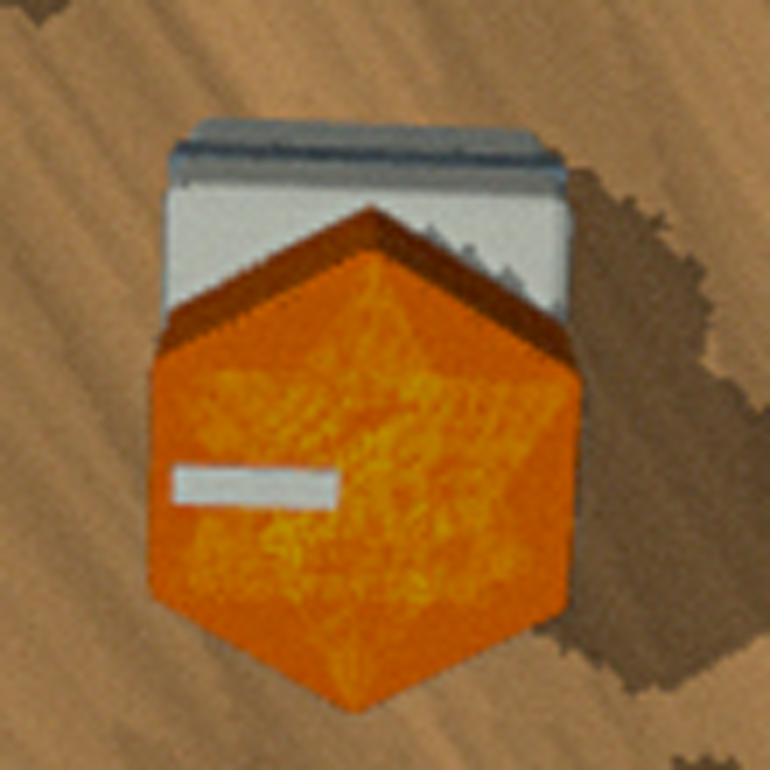

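```bash
python3 - <<'E'
from h import *
import pickle; k=pickle.load(open('w1.pkl','rb'))
def P(l,z): return pix2z('wrist',(np.array(l)+.5)/7-.5+np.array((225,140)),z,k)[:,:2]
hx=P([(372,250),(580,378),(568,603),(356,712),(152,598),(155,358)],.091)
c=hx.mean(0)
print('lid',c,(hx[:3]+hx[3:])/2,np.linalg.norm(hx-c,axis=1),np.degrees(np.arctan2(*(hx-c).T[::-1]))%60)
l=P([(173,485),(340,490)],.091);l=l[0]-l[1];print('line',np.degrees(np.arctan2(l[1],l[0])))
b=P([(168,187),(570,193)],.052);v=b[0]-b[1];print('body',b,np.linalg.norm(v),np.degrees(np.arctan2(v[1],v[0])))
for z in(.052,):
  m=b.mean(0); n=np.array([-v[1],v[0]])/np.linalg.norm(v); print(m+.024*n,m-.024*n)
E
```

```text
lid [ 0.57416037 -0.15166708] [[ 0.57424575 -0.15156187]
 [ 0.57440505 -0.15145557]
 [ 0.57383033 -0.15198379]] [0.02478147 0.02479435 0.02487848 0.02505196 0.02524094 0.02518335] [54.38664877 53.9673791  55.34413399 54.34940414 55.03909556 53.36958279]
line -35.624048340302515
body [[ 0.57943997 -0.18405876]
 [ 0.54130453 -0.15769699]] 0.046360051769502635 -34.65481563942639
[ 0.57401939 -0.15113565] [ 0.54672511 -0.1906201 ]
```

```bash
python3 - <<'E'
from h import *
move_to([.5742,-.1516,.11],np.radians(144.5)); 
move_to([.5742,-.1516,.056],np.radians(144.5)); 
E
```

```text
shift [0.0069 0.0024 0.1967] rot [0.0013 0.0003 0.0097] q6 -2.996
shift [0.0069 0.0024 0.1967] rot [-4.000e-04  2.000e-03 -9.903e-01] q6 -2.996
shift [0.0069 0.0024 0.1967] rot [-4.000e-04  2.000e-03 -9.903e-01] q6 -2.996
shift [0.007  0.0019 0.3317] rot [0.0013 0.0003 0.0097] q6 -2.996
shift [0.007  0.0019 0.3317] rot [-4.000e-04  2.000e-03 -9.903e-01] q6 -2.996
shift [0.007  0.0019 0.3317] rot [-4.000e-04  2.000e-03 -9.903e-01] q6 -2.996
```

Request:
{"name": "servo_tool", "arguments": {"targets": "0.007 0.002 0.1 0.001 0 0.01 1;0.007 0.002 0.2 0.001 0 0.01 1;0.007 0.002 0.25 0.001 0 0.01 1;0.007 0.002 0.3 0.001 0 0.01 1;0.007 0.002 0.332 0.001 0 0.01 1;0.007 0.002 0.332 0.001 0 0.01 1"}}

```text
clock: 3.5
tcp_pos: [0.5729, -0.151, 0.054]
tool_rot: [-0.457, 0.89, 0.002, -0.001]
wrist_force: [-0.6, 0.8, 0.3]
opening: 0.0854
```

```bash
python3 - <<'E'
from h import *
snap('wrist','w2'); move_to([.5742,-.1516,.056],np.radians(144.5));
E
```

```text
shift [-0.0001 -0.0011 -0.0016] rot [ 0.0008  0.0002 -0.0006] q6 -2.967
shift [-0.0001 -0.0011 -0.0016] rot [ 3.000e-04 -1.200e-03  9.994e-01] q6 -2.967
shift [-0.0001 -0.0011 -0.0016] rot [ 3.000e-04 -1.200e-03  9.994e-01] q6 -2.967
```

View pics/w2.png

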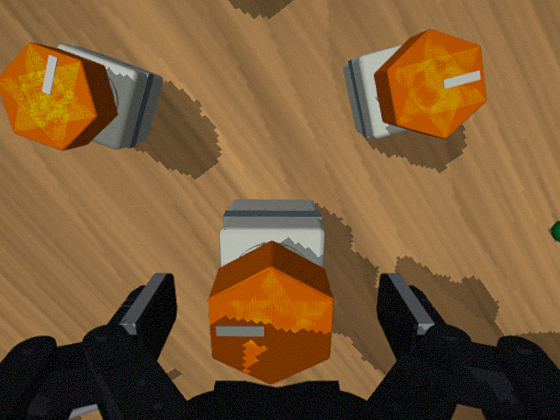

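Request:
{"name": "servo_tool", "arguments": {"targets": "0 -0.001 -0.002 0 0 0 -1;0 -0.001 -0.002 0 0 0 -1;0 -0.001 -0.002 0 0 0 -1;0 -0.001 -0.002 0 0 0 -1;0 -0.001 -0.002 0 0 0 -1;0 -0.001 -0.002 0 0 0 -1;0 -0.001 -0.002 0 0 0 -1;0 -0.001 -0.002 0 0 0 -1", "squeeze": 60}}

```text
clock: 4.35
tcp_pos: [0.5749, -0.152, 0.0573]
tool_rot: [-0.457, 0.889, 0.0, 0.0]
wrist_force: [-0.4, 0.0, 6.4]
opening: 0.043
```

```bash
python3 - <<'E'
from h import *
st(); move_to([.5742,-.1516,.056],np.radians(144.5));
E
```

```text
clock 4.35
qpos [-4.4650e-01  5.0110e-01  1.6347e+00  1.3000e-03  1.0057e+00 -2.9671e+00]
qvel [-0.0015 -0.0027 -0.0002 -0.0012  0.0018  0.0008]
joint_efforts [-4.14000e-02 -4.92230e+01 -2.18452e+01 -2.52000e-02 -8.47000e-02
 -2.35000e-02]
tcp_pos [ 0.5749 -0.152   0.0573]
tool_rot [-4.570e-01  8.895e-01  3.000e-04  5.000e-04]
wrist_force [-0.4038  0.0463  6.4133]
torque [-0.0566  0.017  -0.0204]
opening 0.043
shift [0.0003 0.002  0.0033] rot [ 0.      0.0004 -0.0007] q6 -2.967
shift [0.0003 0.002  0.0033] rot [ 5.000e-04 -1.000e-04  9.993e-01] q6 -2.967
shift [0.0003 0.002  0.0033] rot [ 5.000e-04 -1.000e-04  9.993e-01] q6 -2.967
```

Request:
{"name": "servo_tool", "arguments": {"targets": "0 0 -0.05 0 0 0 -1;0 0 -0.1 0 0 0 -1;0 0 -0.2 0 0 0 -1;0 0 -0.3 0 0 0 -1;0 0 -0.4 0 0 0 -1;0 0 -0.4 0 0 0 -1"}}

```text
clock: 4.95
tcp_pos: [0.5775, -0.1533, 0.2233]
tool_rot: [-0.457, 0.889, -0.004, 0.004]
wrist_force: [0.4, 0.2, -2.5]
opening: 0.0431
```

```bash
python3 - <<'E'
from h import *
s=ctrl.get_state();print(s['wrist_force'],s['torque']); move_to([.60,.14,.23],np.radians(94));
E
```

```text
[ 0.35409798  0.19581268 -2.53105249] [-0.01378357 -0.04676439 -0.0365159 ]
shift [-0.6289  0.381  -0.0188] rot [-0.0026  0.0023  0.28  ] q6 -2.967
shift [-0.6289  0.381  -0.0188] rot [-0.0028 -0.0032 -0.72  ] q6 -2.967
shift [-0.6289  0.381  -0.0188] rot [-0.0028 -0.0032 -0.72  ] q6 -2.967
```

Request:
{"name": "servo_tool", "arguments": {"targets": "-0.63 0.38 -0.02 -0.003 0.002 0.28 -1;-0.63 0.38 -0.02 -0.003 0.002 0.28 -1;-0.63 0.38 -0.02 -0.003 0.002 0.28 -1;-0.63 0.38 -0.02 -0.003 0.002 0.28 -1;-0.63 0.38 -0.02 -0.003 0.002 0.28 -1;-0.63 0.38 -0.02 -0.003 0.002 0.28 -1;-0.63 0.38 -0.02 -0.003 0.002 0.28 -1;-0.63 0.38 -0.02 -0.003 0.002 0.28 -1"}}

```text
clock: 5.75
tcp_pos: [0.5992, 0.1429, 0.2282]
tool_rot: [-0.037, 0.999, 0.001, -0.002]
wrist_force: [0.0, -0.7, -3.2]
opening: 0.0433
```

```bash
python3 - <<'E'
from h import *
import pickle
st()
pickle.dump(pose('wrist'),open('w3.pkl','wb'))
snap('wrist','w3')
move_to([.5165,.17,.17],np.radians(94));
E
```

```text
clock 5.75
qpos [ 0.052   0.3811  1.3693  0.002   1.3946 -1.5923]
qvel [-0.0538 -0.0087  0.0103 -0.0279 -0.0001 -0.0651]
joint_efforts [ 1.74610e+00 -5.46348e+01 -3.16203e+01  5.29800e-01  9.00000e-04
  6.76300e-01]
tcp_pos [0.5992 0.1429 0.2282]
tool_rot [-0.0366  0.9993  0.001  -0.0017]
wrist_force [ 0.0136 -0.736  -3.2462]
torque [-0.0847 -0.0664 -0.0005]
opening 0.0433
shift [0.201  0.0869 0.1467] rot [ 0.0004 -0.0011  0.001 ] q6 -1.594
shift [0.201  0.0869 0.1467] rot [ 1.70e-03  6.00e-04 -9.99e-01] q6 -1.594
shift [0.201  0.0869 0.1467] rot [ 1.70e-03  6.00e-04 -9.99e-01] q6 -1.594
```

View pics/w3.png

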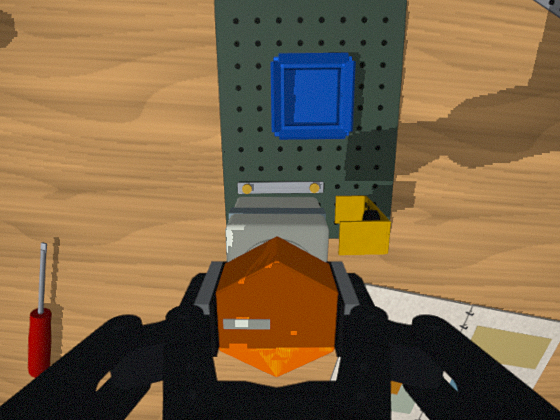

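The holder is clearly visible at (313,95), and the held jar's body edge at rows 200–260 lets me measure its yaw in the hand.

```bash
python3 - <<'E'
from h import *
crop('w3','w3a',(265,45,365,145),7)
crop('w3','w3b',(215,185,345,275),6)
E
```

```text
(no output)
```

View pics/w3a.png

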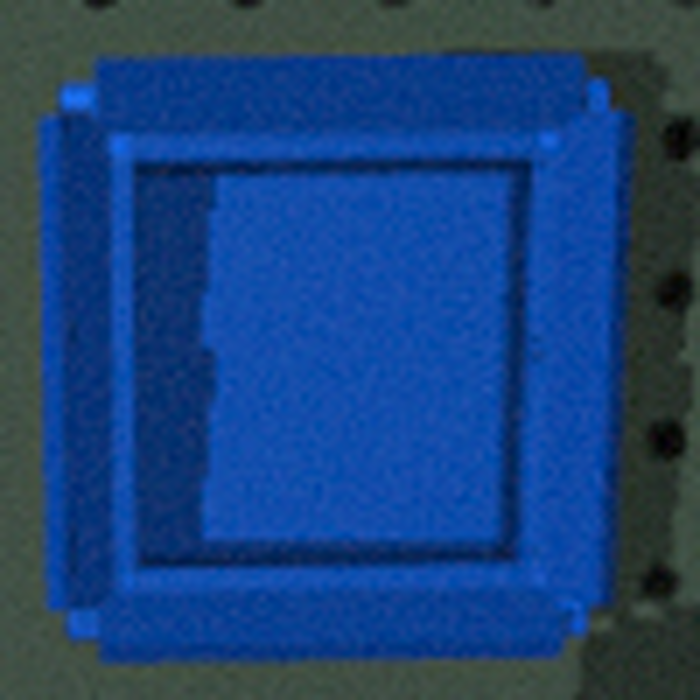

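View pics/w3b.png

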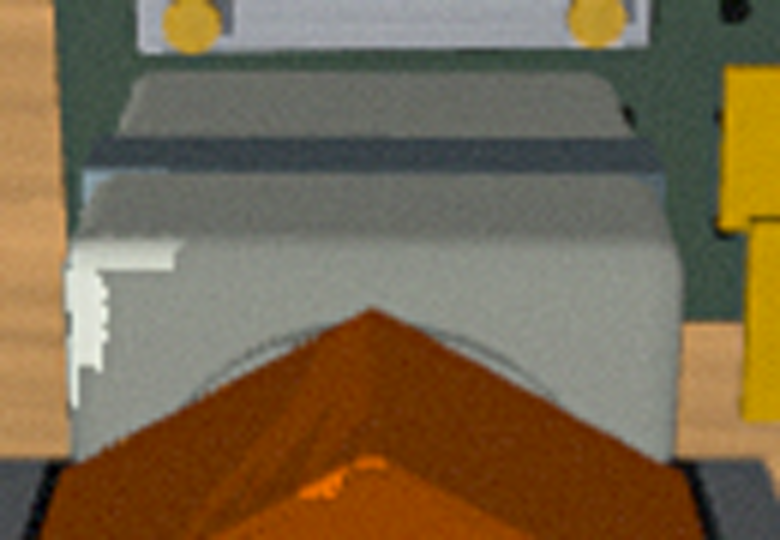

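```bash
python3 - <<'E'
from h import *
import pickle; k=pickle.load(open('w3.pkl','rb'))
def P(l,z,o=(265,45),s=7): return pix2z('wrist',(np.array(l)+.5)/s-.5+np.array(o),z,k)[:,:2]
def rep(n,l,z,**a):
    b=P(l,z,**a); print(n,z,b.mean(0).round(4),[(round(np.linalg.norm(v),4),round(np.degrees(np.arctan2(v[1],v[0]))%90,2)) for v in np.roll(b,-1,0)-b])
# outer: intersect lines L: (40,120)-(50,605); R:(632,115)-(608,605); T:(97,60)-(585,57); B:(100,660)-(560,655)
def X(a,b,c,d):
    a,b,c,d=map(np.array,(a,b,c,d)); A=np.stack([b-a,-(d-c)],1); return tuple(a+(b-a)*np.linalg.solve(A,c-a)[0])
L=((40,120),(50,605));Rr=((632,115),(608,605));T=((97,60),(585,57));B=((100,660),(560,655))
out=[X(*L,*T),X(*Rr,*T),X(*Rr,*B),X(*L,*B)]
for z in(.028,.034): rep('outer',out,z)
L=((110,140),(115,585));Rr=((552,140),(543,580));T=((115,137),(550,133));B=((118,590),(540,586))
inn=[X(*L,*T),X(*Rr,*T),X(*Rr,*B),X(*L,*B)]
for z in(.028,.034): rep('inner',inn,z)
L=((135,165),(137,565));Rr=((532,160),(522,570));T=((140,163),(530,160));B=((140,567),(515,562))
fl=[X(*L,*T),X(*Rr,*T),X(*Rr,*B),X(*L,*B)]
for z in(.028,.034): rep('pocket',fl,z)
# expected
T0=np.array([.5165,.170]);a=np.radians(4.8);M=np.array([[np.cos(a),-np.sin(a)],[np.sin(a),np.cos(a)]])
img=np.load('pics/w3.npy')[45:145,265:365].copy();img=cv2.resize(img,None,fx=7,fy=7)
for h,z,c in((.0255,.034,(0,255,255)),(.0255,.016,(0,255,0))):
    q=T0+np.array([(h,h),(h,-h),(-h,-h),(-h,h)])@M.T
    u=(proj('wrist',np.c_[q,np.full(4,z)],k)-[265,45]+.5)*7-.5
    cv2.polylines(img,[u.round().astype(int)],True,c,1)
cv2.imwrite('pics/w3o.png',img)
E
```

```text
outer 0.028 [0.5148 0.1706] [(np.float64(0.0778), np.float64(4.8)), (np.float64(0.0774), np.float64(4.49)), (np.float64(0.0769), np.float64(4.89)), (np.float64(0.0775), np.float64(5.15))]
outer 0.034 [0.5149 0.17  ] [(np.float64(0.0765), np.float64(4.8)), (np.float64(0.0761), np.float64(4.49)), (np.float64(0.0756), np.float64(4.89)), (np.float64(0.0762), np.float64(5.15))]
inner 0.028 [0.5148 0.1702] [(np.float64(0.0581), np.float64(4.94)), (np.float64(0.0586), np.float64(5.76)), (np.float64(0.0589), np.float64(4.83)), (np.float64(0.0585), np.float64(5.01))]
inner 0.034 [0.515  0.1697] [(np.float64(0.0571), np.float64(4.94)), (np.float64(0.0576), np.float64(5.76)), (np.float64(0.0579), np.float64(4.83)), (np.float64(0.0575), np.float64(5.01))]
pocket 0.028 [0.5149 0.1704] [(np.float64(0.0523), np.float64(4.85)), (np.float64(0.052), np.float64(5.41)), (np.float64(0.0529), np.float64(5.05)), (np.float64(0.0522), np.float64(4.78))]
pocket 0.034 [0.515  0.1699] [(np.float64(0.0514), np.float64(4.85)), (np.float64(0.0511), np.float64(5.41)), (np.float64(0.052), np.float64(5.05)), (np.float64(0.0513), np.float64(4.78))]
```

View pics/w3o.png

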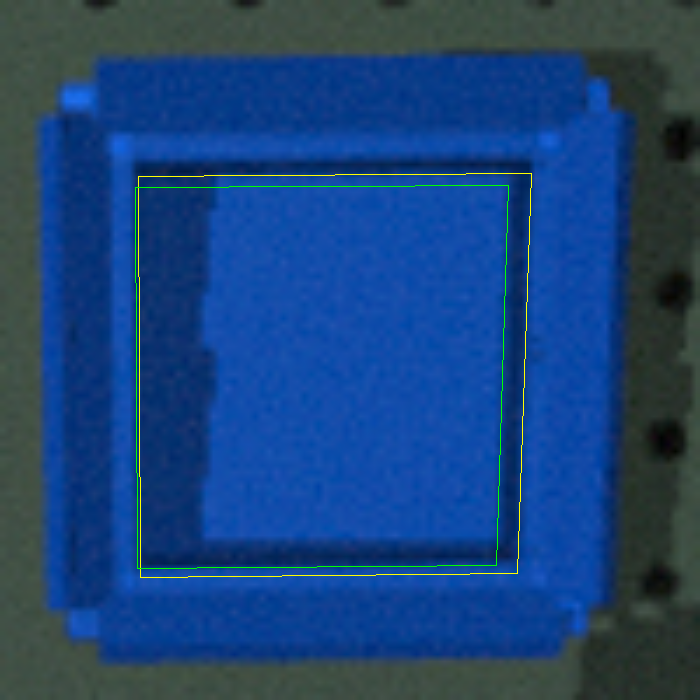

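```bash
python3 - <<'E'
from h import *
move_to([.515,.1695,.12],np.radians(94.9))
E
```

```text
shift [0.2044 0.0858 0.2717] rot [ 0.0004 -0.001  -0.004 ] q6 -1.594
shift [0.2044 0.0858 0.2717] rot [-1.60e-03 -6.00e-04  9.96e-01] q6 -1.594
shift [0.2044 0.0858 0.2717] rot [-1.60e-03 -6.00e-04  9.96e-01] q6 -1.594
```

Request:
{"name": "servo_tool", "arguments": {"targets": "0.204 0.086 0.05 0 -0.001 -0.004 -1;0.204 0.086 0.15 0 -0.001 -0.004 -1;0.204 0.086 0.22 0 -0.001 -0.004 -1;0.204 0.086 0.272 0 -0.001 -0.004 -1;0.204 0.086 0.272 0 -0.001 -0.004 -1;0.204 0.086 0.272 0 -0.001 -0.004 -1;0.204 0.086 0.272 0 -0.001 -0.004 -1"}}

```text
clock: 6.5
tcp_pos: [0.5168, 0.1689, 0.1213]
tool_rot: [-0.042, 0.999, 0.001, 0.001]
wrist_force: [0.8, 0.7, -3.4]
opening: 0.0437
```

```bash
python3 - <<'E'
from h import *
s=ctrl.get_state();print(s['wrist_force'],s['torque'],s['qpos'],s['qvel'])
move_to([.515,.1695,.085],np.radians(94.9))
snap('side','s1',(150,60,350,260),3.9);snap('wrist','w4')
E
```

```text
[ 0.81290268  0.65866883 -3.36536802] [ 0.03317213 -0.0184821   0.03204233] [ 1.10038520e-01  3.44840409e-01  1.70330256e+00  1.04142474e-03
  1.09070211e+00 -1.54578892e+00] [ 0.00547281 -0.00733292 -0.00584046  0.00059086 -0.00153172  0.00183184]
shift [0.0047 0.0018 0.0907] rot [ 0.0003  0.0009 -0.0003] q6 -1.546
shift [0.0047 0.0018 0.0907] rot [ 1.400e-03 -5.000e-04  9.997e-01] q6 -1.546
shift [0.0047 0.0018 0.0907] rot [ 1.400e-03 -5.000e-04  9.997e-01] q6 -1.546
```

View pics/s1.png

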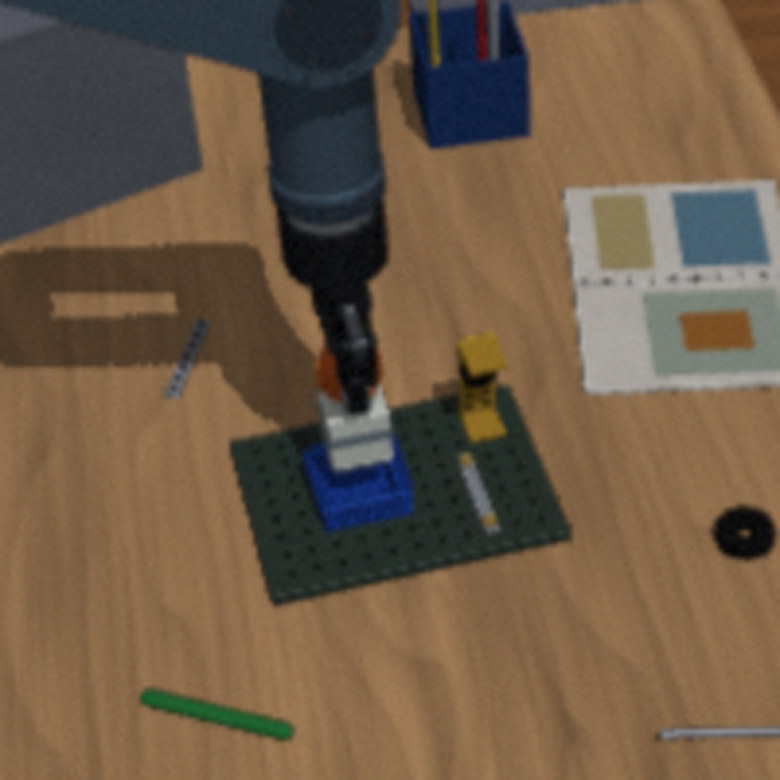

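View pics/w4.png

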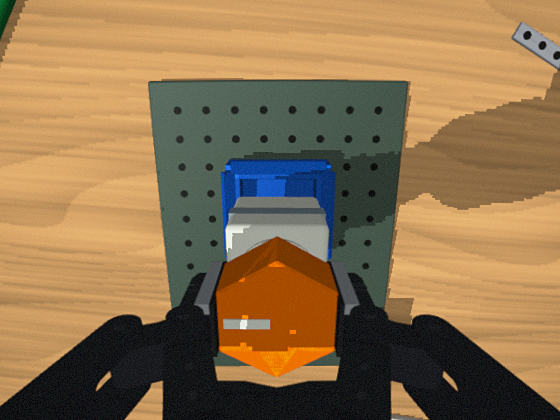

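The jar is square over the holder (jar columns 226–329, holder 222–333). I'll lower it.

Request:
{"name": "servo_tool", "arguments": {"targets": "0.005 0.001 0.03 0 0.001 0 -1;0.005 0.001 0.05 0 0.001 0 -1;0.005 0.001 0.065 0 0.001 0 -1;0.005 0.001 0.08 0 0.001 0 -1;0.005 0.001 0.09 0 0.001 0 -1;0.005 0.001 0.09 0 0.001 0 -1"}}

```text
clock: 7.2
tcp_pos: [0.5142, 0.1695, 0.0845]
tool_rot: [-0.042, 0.999, 0.001, -0.001]
wrist_force: [-0.5, 0.2, -2.5]
opening: 0.0434
```

```bash
python3 - <<'E'
from h import *
s=ctrl.get_state();print(s['wrist_force'],s['torque'])
move_to([.515,.1695,.0733],np.radians(94.9))
E
```

```text
[-0.54425559  0.15879264 -2.54764016] [-0.01756855  0.02674945  0.01949686]
shift [-0.0019 -0.0001  0.0281] rot [ 0.0003 -0.0005 -0.0002] q6 -1.545
shift [-0.0019 -0.0001  0.0281] rot [-9.000e-04 -5.000e-04  9.998e-01] q6 -1.545
shift [-0.0019 -0.0001  0.0281] rot [-9.000e-04 -5.000e-04  9.998e-01] q6 -1.545
```

Request:
{"name": "servo_tool", "arguments": {"targets": "-0.001 0 0.008 0 0 0 -1;-0.001 0 0.014 0 0 0 -1;-0.001 0 0.02 0 0 0 -1;-0.001 0 0.024 0 0 0 -1;-0.001 0 0.024 0 0 0 -1"}}

```text
clock: 7.7
tcp_pos: [0.5145, 0.1695, 0.0747]
tool_rot: [-0.042, 0.999, 0.0, -0.001]
wrist_force: [-0.5, -0.5, -3.1]
opening: 0.0427
```

```bash
python3 - <<'E'
from h import *
s=ctrl.get_state();print(s['wrist_force'],s['torque'])
move_to([.515,.1695,.0733],np.radians(94.9))
E
```

```text
[-0.49684291 -0.47893248 -3.08267611] [-0.0048557  -0.07598647 -0.0225484 ]
shift [-0.0013 -0.0001  0.0036] rot [ 0.0003 -0.0007 -0.0002] q6 -1.545
shift [-0.0013 -0.0001  0.0036] rot [-1.000e-03 -5.000e-04  9.998e-01] q6 -1.545
shift [-0.0013 -0.0001  0.0036] rot [-1.000e-03 -5.000e-04  9.998e-01] q6 -1.545
```

Request:
{"name": "servo_tool", "arguments": {"targets": "-0.001 0 0.003 0 0 0 -1;-0.001 0 0.006 0 0 0 -1;-0.001 0 0.008 0 0 0 -1;-0.001 0 0.008 0 0 0 -1"}}

```text
clock: 8.1
tcp_pos: [0.5153, 0.1697, 0.0733]
tool_rot: [-0.043, 0.999, 0.001, -0.0]
wrist_force: [-4.9, -0.3, 9.3]
opening: 0.0433
```

```bash
python3 - <<'E'
from h import *
s=ctrl.get_state();print(s['wrist_force'],s['torque'],s['tcp_pos'])
E
```

```text
[-4.85918921 -0.28936358  9.31487511] [-0.06277037  0.68790503  0.02410455] [0.51527039 0.16967771 0.07327268]
```

Request:
{"name": "servo_tool", "arguments": {"targets": "0 0 0.001 0 0 0.04 -1;0 0 0.002 0 0 0.08 -1;0 0 0.002 0 0 0.12 -1;0 0 0.003 0 0 0.16 -1;0 0 0.003 0 0 0.16 -1;0 0 0.003 0 0 0.16 -1"}}

```text
clock: 8.7
tcp_pos: [0.5154, 0.17, 0.0727]
tool_rot: [0.206, 0.979, 0.001, -0.0]
wrist_force: [-2.8, 1.8, 4.1]
opening: 0.0429
```

```bash
cat > tq.py <<'E'
from h import *
s=ctrl.get_state();print('F',s['wrist_force'].round(2) if hasattr(s['wrist_force'],'round') else s['wrist_force'],'T',np.round(s['torque'],3),'e6',round(s['joint_efforts'][5],3),'q6',round(s['qpos'][5],3),'yaw',np.degrees(R.from_quat(s['tool_rot']).as_matrix()[:2,1]@[0,0] or np.arctan2(*R.from_quat(s['tool_rot']).as_matrix()[:2,1][::-1])).round(2),'p',np.round(s['tcp_pos'],4),s['opening'],s['clock'])
E
python3 tq.py
```

```text
F [-2.81  1.77  4.1 ] T [ 0.162  0.336 -0.033] e6 0.122 q6 -1.045 yaw 66.27 p [0.5154 0.17   0.0727] 0.042907488688497135 8.7
```

Request:
{"name": "servo_tool", "arguments": {"targets": "0 0 0.001 0 0 0.04 -1;0 0 0.002 0 0 0.08 -1;0 0 0.002 0 0 0.08 -1;0 0 0.002 0 0 0.08 -1"}}

```text
clock: 9.1
tcp_pos: [0.5156, 0.1701, 0.0722]
tool_rot: [0.325, 0.946, 0.001, -0.0]
wrist_force: [-1.7, 2.1, 3.9]
opening: 0.0434
```

```bash
python3 tq.py; python3 -c "
from h import *
snap('wrist','w5')"; python3 tq.py
```

```text
F [-1.74  2.09  3.85] T [ 0.275  0.34  -0.047] e6 0.097 q6 -0.799 yaw 52.13 p [0.5156 0.1701 0.0722] 0.043381401304608345 9.1
F [-1.62  1.58  3.46] T [ 0.305  0.429 -0.023] e6 -0.018 q6 -0.798 yaw 52.09 p [0.5155 0.1701 0.0722] 0.04343953775050653 9.15
```

View pics/w5.png

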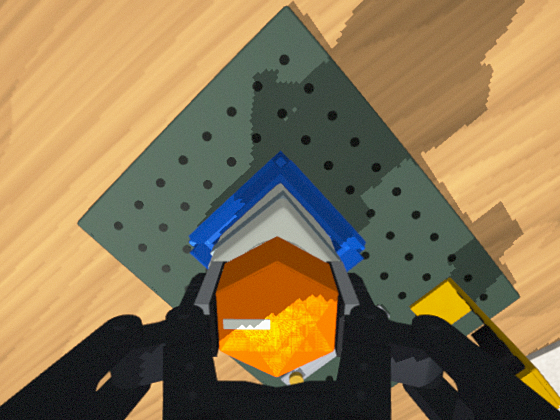

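The jar stays square in the holder at (280,225) while the lid turns with the fingers. I'll carry on in small steps.

Request:
{"name": "servo_tool", "arguments": {"targets": "0 0 0.001 0 0 0.04 -1;0 0 0.002 0 0 0.08 -1;0 0 0.002 0 0 0.08 -1;0 0 0.002 0 0 0.08 -1"}}

```text
clock: 9.55
tcp_pos: [0.5158, 0.1701, 0.0716]
tool_rot: [0.439, 0.899, 0.001, 0.0]
wrist_force: [-2.2, 1.9, 4.8]
opening: 0.0433
```

```bash
python3 tq.py
```

```text
F [-2.23  1.92  4.79] T [ 0.352  0.299 -0.067] e6 0.078 q6 -0.552 yaw 37.95 p [0.5158 0.1701 0.0716] 0.04327708164430355 9.55
```

Request:
{"name": "servo_tool", "arguments": {"targets": "0 0 0.001 0 0 0.04 -1;0 0 0.002 0 0 0.08 -1"}}

```text
clock: 9.75
tcp_pos: [0.5161, 0.1703, 0.0712]
tool_rot: [0.548, 0.836, 0.001, 0.0]
wrist_force: [-2.4, 2.6, 5.6]
opening: 0.0432
```

```bash
python3 tq.py
```

```text
F [-2.38  2.59  5.63] T [0.479 0.353 0.181] e6 -1.555 q6 -0.3 yaw 23.54 p [0.5161 0.1703 0.0712] 0.04321318905050993 9.75
```

Request:
{"name": "servo_tool", "arguments": {"targets": "0 0 0.001 0 0 0.02 -1;0 0 0.001 0 0 0.04 -1;0 0 0.002 0 0 0.06 -1"}}

```text
clock: 10.05
tcp_pos: [0.5163, 0.1704, 0.0707]
tool_rot: [0.624, 0.782, 0.002, 0.0]
wrist_force: [-1.9, 2.5, 7.0]
opening: 0.0434
```

```bash
python3 tq.py
```

```text
F [-1.95  2.48  6.99] T [0.426 0.456 0.147] e6 -0.666 q6 -0.113 yaw 12.85 p [0.5163 0.1704 0.0707] 0.04339111950302191 10.05
```

Request:
{"name": "servo_tool", "arguments": {"targets": "0 0 0.001 0 0 0.02 -1;0 0 0.001 0 0 0.04 -1;0 0 0.002 0 0 0.06 -1"}}

```text
clock: 10.35
tcp_pos: [0.5165, 0.1705, 0.0704]
tool_rot: [0.694, 0.72, 0.002, 0.0]
wrist_force: [-2.4, 1.6, 7.6]
opening: 0.0433
```

```bash
python3 tq.py;python3 -c "
from h import *
move_to([.515,.1697,.0705])"
```

```text
F [-2.38  1.64  7.6 ] T [0.407 0.453 0.17 ] e6 -0.67 q6 0.073 yaw 2.16 p [0.5165 0.1705 0.0704] 0.043324065408357225 10.35
shift [-0.0019 -0.0038 -0.0004] rot [ 0.0009 -0.0007  0.    ] q6 0.073
shift [-0.0019 -0.0038 -0.0004] rot [ 0.0011  0.0015 -1.    ] q6 0.073
shift [-0.0019 -0.0038 -0.0004] rot [ 0.0011  0.0015 -1.    ] q6 0.073
```

Request:
{"name": "servo_tool", "arguments": {"targets": "-0.001 -0.001 0 0 0 0.02 -1;-0.001 -0.002 0.001 0 0 0.04 -1;-0.001 -0.002 0.001 0 0 0.06 -1"}}

```text
clock: 10.65
tcp_pos: [0.5165, 0.1702, 0.0703]
tool_rot: [0.758, 0.653, 0.003, 0.001]
wrist_force: [1.0, 3.3, 2.2]
opening: 0.0435
```

```bash
python3 tq.py
```

```text
F [1.02 3.26 2.18] T [0.46  0.175 0.312] e6 -0.565 q6 0.259 yaw -8.52 p [0.5165 0.1702 0.0703] 0.043520192323793394 10.65
```

Request:
{"name": "servo_tool", "arguments": {"targets": "0 0 0 0 0 0.02 -1;0 -0.001 0.001 0 0 0.04 -1;0 -0.001 0.001 0 0 0.06 -1"}}

```text
clock: 10.95
tcp_pos: [0.5165, 0.1703, 0.0701]
tool_rot: [0.815, 0.579, 0.003, 0.001]
wrist_force: [-0.9, 1.8, 3.4]
opening: 0.0431
```

```bash
python3 tq.py
```

```text
F [-0.85  1.77  3.35] T [0.301 0.253 0.431] e6 -0.426 q6 0.446 yaw -19.18 p [0.5165 0.1703 0.0701] 0.043106046690289605 10.95
```

It stiffens clearly: 0.17, then 0.31, then 0.43 N m. I'll hold and read it again.

Request:
{"name": "servo_tool", "arguments": {"targets": "0 0 0 0 0 0.005 -1;0 0 0 0 0 0.01 -1"}}

```text
clock: 11.15
tcp_pos: [0.5166, 0.1702, 0.0701]
tool_rot: [0.823, 0.568, 0.003, 0.001]
wrist_force: [-1.6, 1.3, 2.2]
opening: 0.0433
```

```bash
python3 tq.py
```

```text
F [-1.65  1.31  2.21] T [0.317 0.35  0.361] e6 0.153 q6 0.474 yaw -20.82 p [0.5166 0.1702 0.0701] 0.04334652234702075 11.15
```

Request:
{"name": "servo_tool", "arguments": {"targets": "0 0 0 0 0 0.01 -1;0 0 0 0 0 0.012 -1"}}

```text
clock: 11.35
tcp_pos: [0.5166, 0.1702, 0.07]
tool_rot: [0.834, 0.552, 0.003, 0.001]
wrist_force: [-0.6, 3.1, 2.8]
opening: 0.0432
```

```bash
python3 tq.py
```

```text
F [-0.55  3.05  2.81] T [0.361 0.344 0.382] e6 0.477 q6 0.512 yaw -22.98 p [0.5166 0.1702 0.07  ] 0.04323195022800556 11.35
```

Request:
{"name": "servo_tool", "arguments": {"targets": "0 0 0 0 0 0 1;0 0 0 0 0 0 1;0 0 0 0 0 0 1;0 0 0 0 0 0 1;0 0 0 0 0 0 1;0 0 0 0 0 0 1"}}

```text
clock: 11.95
tcp_pos: [0.5166, 0.1702, 0.07]
tool_rot: [0.834, 0.552, 0.003, 0.001]
wrist_force: [-0.3, -0.4, -0.2]
opening: 0.0856
```

Request:
{"name": "servo_tool", "arguments": {"targets": "0 0 -0.05 0 0 0 1;0 0 -0.12 0 0 0 1;0 0 -0.22 0 0 0 1;0 0 -0.3 0 0 0 1;0 0 -0.3 0 0 0 1"}}

```text
clock: 12.45
tcp_pos: [0.5189, 0.1703, 0.1952]
tool_rot: [0.834, 0.552, 0.007, 0.003]
wrist_force: [0.9, -0.5, -0.6]
opening: 0.0852
```

```bash
python3 tq.py; python3 -c "
from h import *
import pickle
pickle.dump(pose('wrist'),open('w6.pkl','wb'))
snap('wrist','w6');snap('side','s2');crop('s2','s2c',(150,60,350,260),3.9);crop('w6','w6c',(200,130,350,290),4)"
```

```text
F [ 0.85 -0.52 -0.55] T [ 0.027 -0.024  0.02 ] e6 0.001 q6 0.512 yaw -22.97 p [0.5189 0.1703 0.1952] 0.0852159195310428 12.45
```

View pics/w6.png

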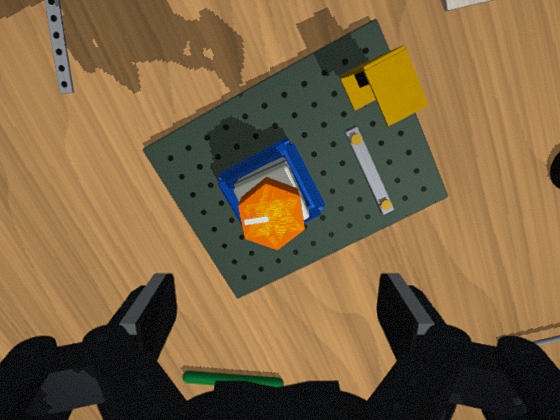

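View pics/s2c.png

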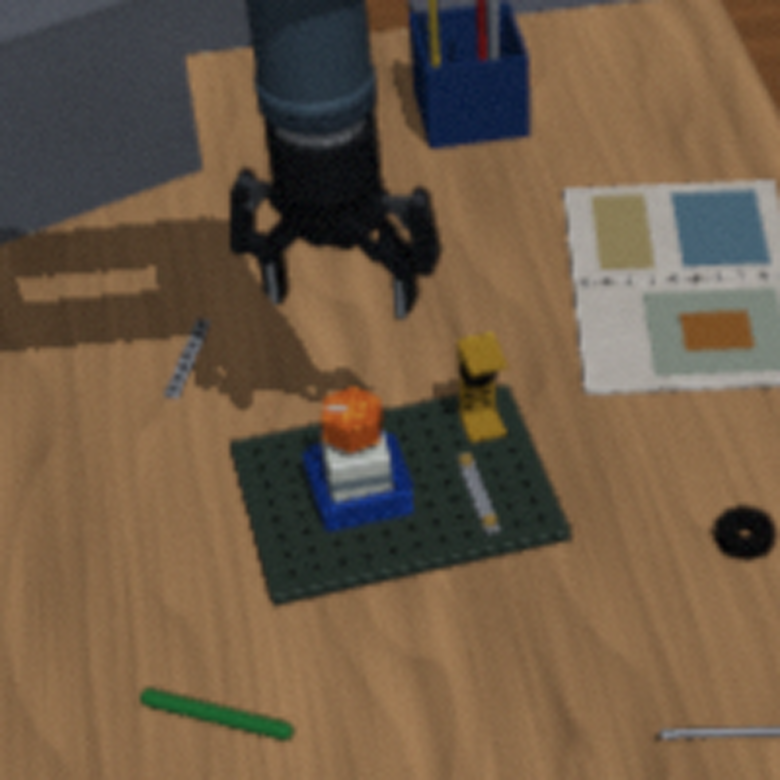

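View pics/w6c.png

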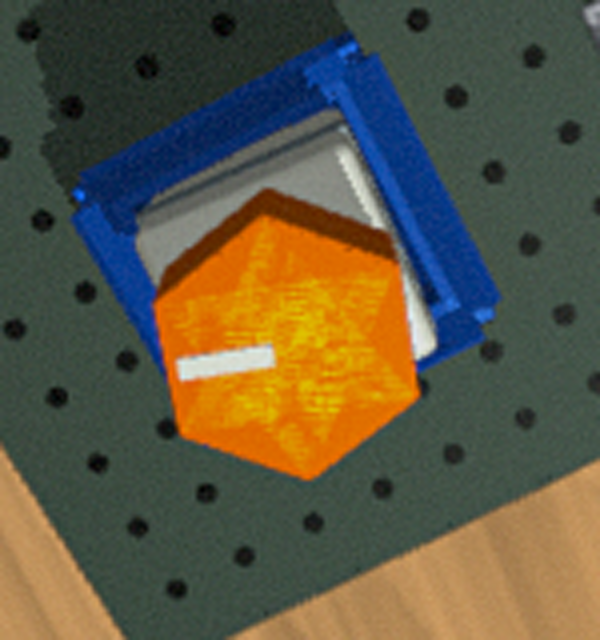

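```bash
python3 - <<'E'
from h import *
import pickle; k=pickle.load(open('w6.pkl','rb'))
a=np.radians(4.9);M=np.array([[np.cos(a),-np.sin(a)],[np.sin(a),np.cos(a)]]);C=np.array([.515,.1697])
h=.024;q=C+np.array([(h,h),(h,-h),(-h,-h),(-h,h)])@M.T
for n,f,c,s,kk in(('side','s2',(215,145,275,215),9,None),('wrist','w6',(200,130,350,290),4,k)):
    im=cv2.resize(np.load('pics/'+f+'.npy')[c[1]:c[3],c[0]:c[2]],None,fx=s,fy=s,interpolation=cv2.INTER_CUBIC)
    for z,col in((.068,(0,0,255)),):
        u=(proj(n,np.c_[q,np.full(4,z)],kk)-c[:2]+.5)*s-.5
        cv2.polylines(im,[u.round().astype(int)],True,col,1)
    an=np.linspace(0,2*np.pi,60)
    u=(proj(n,np.c_[C+.0254*np.c_[np.cos(an),np.sin(an)],np.full(60,.016+.091-.0036)],kk)-c[:2]+.5)*s-.5
    cv2.polylines(im,[u.round().astype(int)],True,(255,0,255),1)
    cv2.imwrite('pics/o_'+n+'.png',im)
E
```

```text
(no output)
```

View pics/o_side.png

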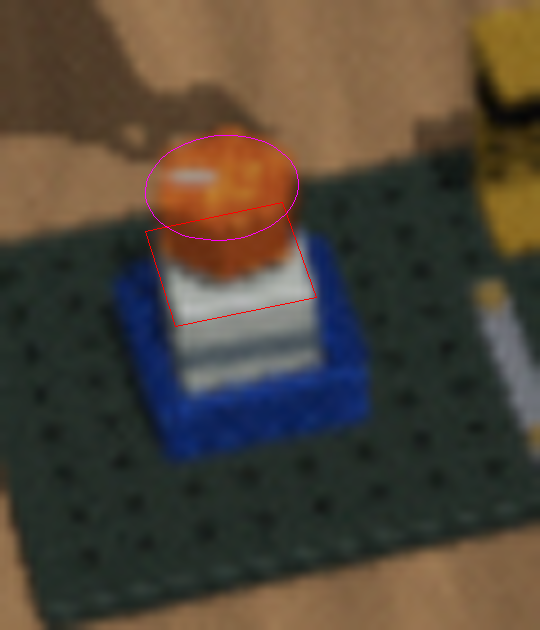

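View pics/o_wrist.png

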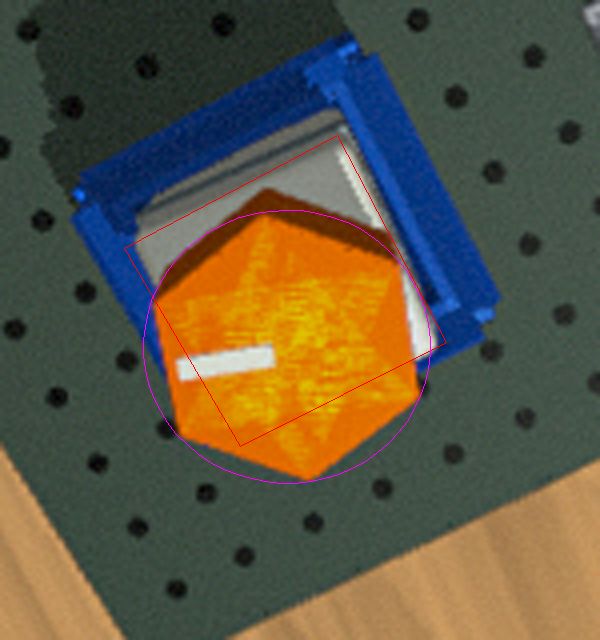

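```bash
python3 -c "
from h import *
snap('top','top1')"
```

```text
(no output)
```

View pics/top1.png

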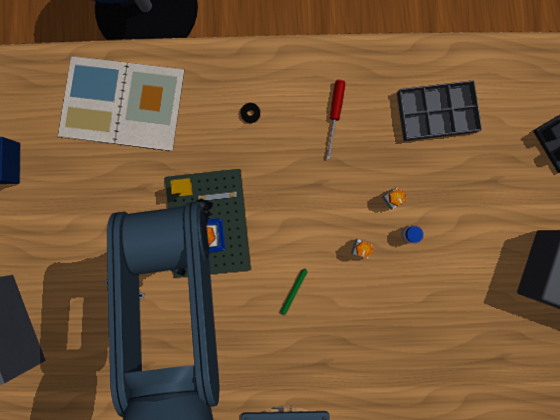

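The pot (414,234), small jars (396,198) and (363,249), driver, wheel and marker are all at their starting pixels. I'm handing the job in.

```bash
python3 -c "
from h import *
print(ctrl.sign_off())"
```

```text
the job is handed in; nothing more can be done
None
```

The largest jar is upright and fully down in the blue holder, with its lid screwed down snug. The job was handed in at about 12.6 s of the 72 s allowed.

- **Seating:** I carried the jar by its lid and lowered it into the pocket. It touched the floor with the gripper exactly 16 mm higher than when I gripped the jar on the table, as expected. After release, the side and wrist pictures match a model of the jar sitting upright on the pocket floor.
- **Lid:** I turned it clockwise by about 2.06 rad. The torque stayed around 0.15–0.17 N m, then climbed clearly to 0.31 and 0.43 N m, and I stopped there. It never read near 0.8 N m.
- **After letting go:** the lid eased back about 7 degrees. The gripper then opened and rose clear.
- **Disagreement:** at the stop, the wrist sensor read 0.38 N m and the last joint 0.48 N m. Both are within the snug range of 0.3 to 0.65 N m.
- **Everything else:** in the top view, the pot, both small jars, driver, wheel and marker are where they started. The arm partly hid the steel strip there. It looked the same in the side view before and after the turning, though I did not measure it.

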